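# Change the bean sample under the magnifier

### The arm

A 7-joint arm with a two-finger parallel gripper is mounted at the origin on the work surface. World frame = base frame: x ahead of the robot, y to its left, z up, the work surface at z = 0. Lengths are in m, angles in rad, forces in N, time in s.
With the tool pointing down it reaches from about 0.425 to 0.975 m from the base axis. Payload 16.7 kg.
Tool frame: the origin (TCP) lies midway between the tips of the shut fingers; the grasp point (between the pads) lies 19 mm behind it; x points along the fingers, y is the direction in which the jaws open and shut, and the axes are right-handed (so a half turn about x gives the same grasp; the last joint's range is limited). The gripper opens to 85 mm and grips with 20 to 120 N. Pads are 22 mm wide; open, the fingers measure 114 mm over their backs; the gripper's body (76 mm by 85 mm) begins 54 mm behind the grasp point. The pads swing forward as they close: fully open they stand 13 mm farther back than shut.
Start: joints at [0.97, 0.426, 0.074, 1.606, -0.034, 1.111, -0.067], TCP at [0.295, -0.607, 0.231] pointing down, gripper open.
Joint ranges: [-2.85, 2.85], [-0.5, 2.14], [-1.23, 1.37], [0.21, 2.46], [-1.02, 4.16], [0.16, 2.05], [-2.73, 2.73]. Speed limits (rad/s): [1.89, 1.89, 2.39, 2.39, 3.01, 3.01, 3.01].

### API

Orientations are given as a unit quaternion [w, x, y, z].
In Python, from workcell import readout, grab_frame, workorder, trace gives the robot as it stands.
- The arm moves only by the tool apply_moves, never from a script. Its argument "increments" is a list of rows, each a list of 7 numbers: the shift along the tool's x, y, z in units of 40 mm (1.0 is 40 mm), then the turn, a rotation vector about the tool's x, y, z in units of 8 degrees (1.0 is 8 degrees), then the closure in counts, from 0 (fully open) to 255 (shut). In form: [[x, y, z, rx, ry, rz, fingers], ...]. A call has 1 to 12 rows; each row is the pose to reach, as a shift and turn from the pose commanded when the call began, along the tool's axes at that moment; what a row does not reach only later rows make up. A row lasts 1/8 s, in which the tool goes at most 62.5 mm and 10.7 degrees, less where a joint would pass 70% of its speed; a pose out of reach is approached as far as the arm can. A call with a gripper value outside its range is refused whole. The fingers move at their own pace and stop on an object; "force" is the grip in N (left out, the last holds). Time passes only in rows, so rows that repeat a pose let the fingers close. It gives the time, the measured TCP pose, the force and the opening at its end, in the units of the state.
- readout.get_obs(): the state, without advancing time (a new reading comes with each control period).
- grab_frame(name): name is "scene" or "side" or "wrist"; returns a dict with "image" (420x560x3 uint8, red, green, blue), "z_map" (420x560 float32, m along the optical axis (not along the pixel's ray), 0 where there is no reading), "vfov" (degrees; the focal length in pixels is half the picture's height over the tangent of half this angle, whatever the lens; pixels are square), "cx", "cy" (the principal point, pixels), "k1" (the pictures are not rectified: a ray, as slopes to the right and down, at radius r is drawn at 1 + k1 r^2 times it, then the intrinsics apply), "rvec" (rotation vector, rad) and "tvec" (3), from world to camera coordinates, as OpenCV has them; the wrist camera has in their place "T_tool_cam" (4x4, takes a point from camera to tool coordinates, whose origin is the TCP and whose axes are the tool frame's). Camera axes: x right, y down, z forward; pixel columns grow to the right and rows downward; lengths in m; the calibration is good to about 2 mm. A picture is of the moment at which its call begins: read the wrist's pose just before it.
- workorder.hand_in(): hands the job in, once; it reports no verdict.
Trained networks look in a picture, given as the dict that the camera call returned (one of the last four; its "shot" number tells which), for a name from the list of things; names that differ only in an ending like _2 or _b are one class to them, and where a whole thing is asked for, a point or a joint stands for the part that bears it (a point fixed in the world has none). Each returns a list of dicts, best first, with "conf" (0 to 1); they miss things now and then, are a little off and sometimes report something else, mostly with a low value. They report only what shows in the picture. A call takes as long as a camera call. They do not tell look-alikes from the thing itself.
- trace(name, picture): "mask" (420x560 bool, what is visible of it) and "extent" ([centre column, centre row, width, height] in pixels, round what is visible of it).
The state is a dict: "clock": time; "qpos": joint angles; "joint_vel": joint speeds; "effort": joint torques, N m; "ee_pos": TCP position; "tool_rot": TCP orientation; "force": force on the tool from outside, world axes, zero at the start; "moment": the same for the moment, N m; "gripper_width": opening from 0.0 (shut) to 1.0 (fully open).
Only numpy, scipy, OpenCV 4.12 (cv2) and the standard library are available. Lean on these libraries where they do the work, as an engineer would, in place of code of your own. Each camera call takes 0.05 s, during which the arm holds its last target. There are 200 camera calls.

### The job

The beans in the yellow-lidded case are checked: swing the magnifier right out to the side, then lift the yellow case off the stage and set it flat in the middle of the blue saucer. Next take the red-lidded case from the white saucer and set it flat on the stage, square and centred with even gaps to the stops all round, then swing the magnifier fully back over it until it meets its stop, and let go. Set the cases down rather than dropping them, and leave the saucers, saucepan, storage box, bowl and spoon where they are.

Things in the scene. Friction and masses are not known exactly. Their poses are not given: they have to be found in the camera images.
- stage_mid (a point): Centre of the upper face of the white stage plate (110 x 100 mm, face 16 mm above the table) on the stand; x along the stand towards its post, z up. A case centred here with its long side along x has a 9 mm gap at every stop; centre it to within 5 mm each way.
- stand: Fixed grey inspection stand, may be turned; origin on the table under the stage centre. Six black stops 6 mm high on the plate: one across each x end (inner face 41 mm from the centre, 30 mm wide); two on each y side (inner faces 29 mm from the centre, each 9 mm long, at x = -27.5 and 27.5 mm), leaving a 46 mm window between them for a finger.
- magnifier_hinge (a point): Point on the vertical axis of the magnifier's post, 105 mm from the stage centre along the stage's +x, 110 mm above the table (the knob point's height). The post (18 mm thick) and its hub reach 84 mm above the table. Axes as the stage's.
- magnifier_knob (a point): Middle of the upright orange knob at the magnifier's free end: a round pin 14 mm thick, from 82 to 124 mm above the table, this point at 110 mm, 143 mm from the hinge axis. Black arm and lens ring (72 mm across, centre 105 mm from the hinge) lie 74 to 84 mm above the table, above any case. Pinch the knob from above (it can turn between the fingers) or push it.
- magnifier (a joint): Swing of the magnifier about its upright post, rad. 0 = lens over the stage centre, at its stop (arm points from the hinge along the stage's -x). Grows counter-clockwise from above: the lens swings out to the stage's -y, outer stop at 1.9; right out to the side means beyond 1.3. Light friction (about 0.4 N at the knob); stays where left.
- yellow_case_mid (a point): Centre (15 mm above its underside) of the checked case: a clear rectangular lidded case 64 (x) x 40 (y) x 30 (z) mm with an opaque yellow lid (top 8 mm), 40 to 90 g, at first on the stage. Rigid, closed; grip it across the 40 mm.
- red_case_mid (a point): Centre (15 mm above its underside) of the case to be checked next: same size, 64 (x) x 40 (y) x 30 (z) mm, opaque red lid, at first in the white saucer.
- saucer_blue_mid (a point): Centre of the flat inner floor of the blue ceramic saucer, loose, 6 mm above the table. The saucer is 160 mm across and 17 mm high; its floor is flat to 55 mm from the centre, then the rim rises.
- saucer_white_mid (a point): Centre of the flat inner floor of the white ceramic saucer, same form; the red case lies in it. The two saucers may be either way round, left and right.
- yellow_case: The yellow-lidded case, origin at the centre of its underside.
- red_case: The red-lidded case, origin at the centre of its underside.
- saucepan: Bystander: aluminium saucepan with lid, 166 mm across, 121 mm high to the knob, long black handle along its x to 208 mm from the centre; origin under its centre.
- storage_box: Bystander: closed lever-lock storage box in translucent green, 138 (x) x 166 (y) x 92 mm; origin under its centre.
- bowl: Bystander: upturned white bowl, 132 mm across, 56 mm high; origin under its centre.
- spoon: Bystander: steel tablespoon, 163 mm long along its x, lying on the upturned bowl; origin under it near its middle.
There are look-alikes about, which are no part of the job. What is shaped like the yellow_case but turquoise is not meant.

How it is judged:
On the way, in this order (a step that is already met when the one before it is completed fails the run):
1. the magnifier is swung right out to the side (beyond 1.3 rad) (value of joint magnifier above 1.3 rad), for 0.2 s.
2. the yellow case lies flat in the middle of the blue saucer, let go (horizontal distance between yellow_case_mid and saucer_blue_mid below 0.025 m and z of yellow_case_mid in the frame of saucer_blue_mid between 0.011 and 0.019 m and angle between yellow_case_mid's own z axis and vertical below 0.12 rad and contact force between yellow_case and the fingers below 0.05 N and linear speed of yellow_case below 0.02 m/s), for 0.2 s.
3. the red case lies flat on the stage, centred between the stops and square, let go, with the magnifier still out (x of red_case_mid in the frame of stage_mid between -0.005 and 0.005 m and y of red_case_mid in the frame of stage_mid between -0.005 and 0.005 m and z of red_case_mid in the frame of stage_mid between 0.012 and 0.018 m and angle between the x axis of red_case_mid and the x axis of stage_mid, either way round below 0.12 rad and angle between red_case_mid's own z axis and vertical below 0.08 rad and contact force between red_case and the fingers below 0.05 N and linear speed of red_case below 0.02 m/s and value of joint magnifier above 0.9 rad), for 0.2 s.
At the end, for the whole second after the job is handed in: Red case flat on the stage, within 5 mm of its centre along x and y and within 0.12 rad of square; yellow case flat in the blue saucer, within 25 mm of its middle; magnifier back over the stage (below 0.1 rad); both cases released and at rest (all of step 2 and value of joint magnifier below 0.1 rad and x of red_case_mid in the frame of stage_mid between -0.005 and 0.005 m and y of red_case_mid in the frame of stage_mid between -0.005 and 0.005 m and z of red_case_mid in the frame of stage_mid between 0.012 and 0.018 m and angle between the x axis of red_case_mid and the x axis of stage_mid, either way round below 0.12 rad and angle between red_case_mid's own z axis and vertical below 0.08 rad and contact force between red_case and the fingers below 0.05 N and linear speed of red_case below 0.02 m/s); the robot touches nothing.
It fails at once if saucepan, storage box, bowl or spoon moved by more than 30 mm (distance of any of saucepan, storage_box, bowl, spoon from where it was at the start of the episode above 0.03 m).
It fails at once if a saucer moved by more than 30 mm (distance of any of saucer_blue_mid, saucer_white_mid from where it was at the start of the episode above 0.03 m).
It fails at once if the yellow case is dropped or thrown (faster than 0.7 m/s while not held, a fall of about 25 mm) (contact force between yellow_case and the fingers below 0.05 N and linear speed of yellow_case above 0.7 m/s).
It fails at once if the red case is dropped or thrown (faster than 0.7 m/s while not held, a fall of about 25 mm) (contact force between red_case and the fingers below 0.05 N and linear speed of red_case above 0.7 m/s).
It also fails if it takes over 72 s, if anything falls off the work surface, if the arm or the gripper's body presses on something with over 40 N, if the wrist force passes 120 N, or if a joint passes its speed limit or range.

## Working session

There is one attempt and no reset: what is moved stays moved. The work goes in short steps, Python scripts to look and compute and a tool call to move; the robot and the scene stay as the last step left them, time stands still between calls to the robot, and variables do not carry over. Pictures are saved under pics/ and viewed, about 8 in all and at most 12, crops included, and the job is handed in when it is done.

Besides the shell and the picture viewer there is one more tool, called after ">>>" as a command line: name --pt "numbers of a row" for each row, then --argument value for the rest. apply_moves: Moves the arm, as the interface text tells. Its arguments: {"type":"object","properties":{"increments":{"type":"array"},"force":{"type":"number"}},"required":["increments"]}

```bash
mkdir -p pics; cat > h.py <<'E'
import numpy as np, cv2
from scipy.spatial.transform import Rotation as R
from workcell import readout, grab_frame, workorder, trace
def cam(f, obs=None):
    # returns Rwc, origin of camera in world
    if 'rvec' in f:
        M=cv2.Rodrigues(np.array(f['rvec'],float))[0]; t=np.array(f['tvec'],float).ravel()
        return M.T, -M.T@t
    q=obs['tool_rot']; Rt=R.from_quat([q[1],q[2],q[3],q[0]]).as_matrix()
    T=np.array(f['T_tool_cam']); return Rt@T[:3,:3], Rt@T[:3,3]+np.array(obs['ee_pos'])
def rays(f,uv):
    uv=np.atleast_2d(uv).astype(float); F=210/np.tan(np.radians(f['vfov'])/2)
    d=(uv-[f['cx'],f['cy']])/F; s=d.copy()
    for _ in range(20): s=d/(1+f['k1']*(s**2).sum(1,keepdims=True))
    return np.c_[s,np.ones(len(s))]
def cloud(f,obs=None,mask=None):
    z=f['z_map']; m=(z>0) if mask is None else (mask&(z>0))
    v,u=np.nonzero(m); Rw,o=cam(f,obs)
    return (rays(f,np.c_[u,v])*z[v,u][:,None])@Rw.T+o, f['image'][v,u]
def atz(f,uv,z,obs=None):
    Rw,o=cam(f,obs); d=rays(f,uv)@Rw.T
    return o+d*((z-o[2])/d[:,2])[:,None]
def shot(name):
    o=readout.get_obs(); return grab_frame(name),o
def save(f,n): cv2.imwrite('pics/'+n,f['image'][:,:,::-1])
E
python3 - <<'E'
from h import *
o=readout.get_obs(); print(o)
ims=[]
for c in('scene','side'):
    f,_=shot(c); save(f,c+'0.png'); print(c,cam(f)[1])
    for n in ['yellow_case','red_case','saucer_blue_mid','saucer_white_mid','magnifier_knob','stand','magnifier','saucepan','storage_box','bowl']:
        for r in trace(n,f)[:3]:
            P,C=cloud(f,None,r['mask'])
            print(n,round(r['conf'],2),np.round(r['extent']),np.round(np.median(P,0),3),np.round(P.min(0),3),np.round(P.max(0),3),C.mean(0).astype(int)) if len(P) else print(n,'none')
E
```

```text
{'clock': 0.0, 'qpos': array([ 0.96947405,  0.42673861,  0.07384566,  1.60660015, -0.03406562,
        1.11078414, -0.06710515]), 'joint_vel': array([ 0.00145704, -0.0006914 , -0.00010557, -0.00097878,  0.00119631,
        0.0001949 ,  0.00030965]), 'effort': array([ 1.19637381e-03, -9.49828005e+01,  3.76099035e+00, -4.63501382e+01,
        1.91642123e-02,  1.01079841e-02,  2.23983068e-05]), 'ee_pos': array([ 0.2945029 , -0.60692275,  0.23060906]), 'tool_rot': array([-0.15795593, -0.68899801, -0.15880857,  0.68928333]), 'force': array([ 0.27987429, -0.1819784 , -0.08640984]), 'moment': array([-0.01836963, -0.02806519,  0.01274896]), 'gripper_width': 0.992549588178929}
scene [ 1.35302335 -0.08999974  0.72828526]
yellow_case 0.88 [269. 174.  18.  18.] [ 0.373 -0.01   0.03 ] [ 0.287 -0.049  0.001] [0.494 0.023 0.126] [ 50 116 113]
yellow_case 0.8 [325. 214.  27.  24.] [0.569 0.124 0.03 ] [ 0.495  0.091 -0.001] [0.588 0.168 0.037] [ 53 114 111]
yellow_case 0.56 [221. 206.  20.  24.] [ 0.505 -0.155  0.031] [ 0.447 -0.181  0.002] [ 0.523 -0.133  0.036] [ 44 109 107]
red_case 0.54 [162. 199
[... 2497 characters left out ...]
69  64]
magnifier 0.57 [299. 224.  67.  24.] [ 0.533 -0.037  0.08 ] [ 0.479 -0.148 -0.004] [ 0.669 -0.005  0.127] [86 82 75]
saucepan 0.67 [186. 359.  80. 123.] [0.661 0.352 0.094] [ 0.589  0.247 -0.004] [0.801 0.49  0.126] [124 126 123]
saucepan 0.35 [313. 246.  33.  25.] [ 0.516 -0.004  0.044] [ 0.485 -0.059  0.013] [0.557 0.008 0.08 ] [148 131  66]
storage_box 0.85 [304. 131.  55.  64.] [ 0.671 -0.355  0.09 ] [ 0.608 -0.604 -0.006] [ 0.788 -0.309  0.099] [44 97 60]
storage_box 0.28 [314. 245.  28.  23.] [ 0.515 -0.004  0.044] [ 0.485 -0.038  0.015] [0.549 0.008 0.051] [149 132  65]
bowl 0.84 [208. 223.  54.  44.] [0.787 0.035 0.036] [ 0.732 -0.072 -0.004] [0.857 0.071 0.063] [170 168 161]
```

```bash
python3 - <<'E'
import cv2
a=cv2.imread('pics/scene0.png')[130:340,60:500]; b=cv2.imread('pics/side0.png')[100:430,130:450]
a=cv2.resize(a,(628,300)); b=cv2.resize(b,None,fx=.9,fy=.9)
import numpy as np
o=np.zeros((600,628,3),np.uint8); o[:300]=a; o[300:300+min(300,b.shape[0]),:b.shape[1]]=b[:300]
cv2.imwrite('pics/v1.png',o)
E
```

```text
(no output)
```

View pics/v1.png

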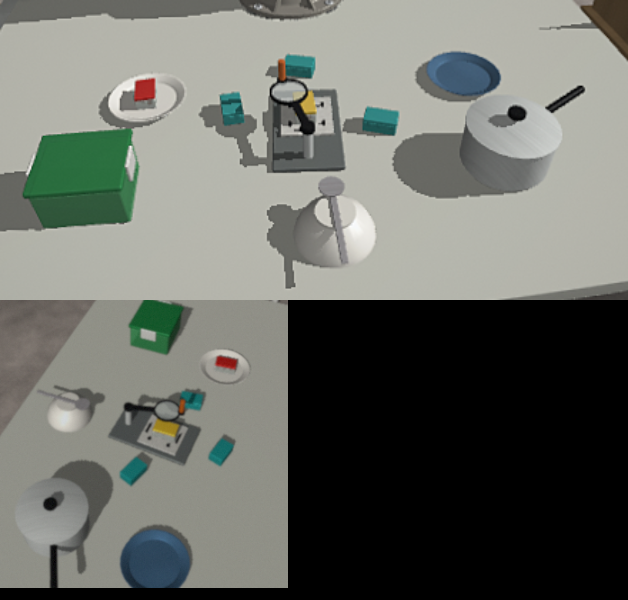

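```bash
cat > est.py <<'E'
from h import *
def sel(P,C,kind):
    H=cv2.cvtColor(C[None].astype(np.uint8),cv2.COLOR_RGB2HSV)[0].astype(int); h,s,v=H.T; z=P[:,2]
    return {'orange':(h>5)&(h<18)&(s>140)&(z>.07)&(z<.14),'yellow':(h>18)&(h<32)&(s>130)&(z>.035)&(z<.058),
     'red':((h<6)|(h>174))&(s>150)&(z>.028)&(z<.06),'black':(v<60)&(z>.07)&(z<.095)&(s<90)}[kind]
def rect(P):
    (c,wh,a)=cv2.minAreaRect((P[:,:2]*1000).astype(np.float32)); 
    if wh[0]<wh[1]: a+=90
    return np.round(c,1),np.round(wh,1),round((a+90)%180-90,1)
if __name__=='__main__':
    for c in('scene','side'):
        f,o=shot(c); P,C=cloud(f)
        w=(P[:,0]>.38)&(P[:,0]<.72)&(P[:,1]>-.43)&(P[:,1]<.45); P,C=P[w],C[w]
        for k in('orange','yellow','red','black'):
            m=sel(P,C,k); Q=P[m]
            if k=='black': Q=Q[abs(Q[:,1])<.15]
            print(c,k,len(Q),np.round(np.median(Q,0),4),rect(Q), Q.min(0).round(3),Q.max(0).round(3))
        # grey base / white plate
        b=(P[:,0]>.42)&(P[:,0]<.68)&(abs(P[:,1])<.09)
        for lo,hi,n in((.004,.012,'base'),(.0135,.02,'plate')):
            Q=P[b&(P[:,2]>lo)&(P[:,2]<hi)]; print(n,len(Q),np.median(Q,0).round(4),rect(Q))
        for r in trace('saucer_blue_mid',f)[:1]:
            Q,_=cloud(f,None,cv2.erode(r['mask'].astype(np.uint8),np.ones((3,3)))>0); print('blue',rect(Q),cv2.minEnclosingCircle((Q[:,:2]*1000).astype(np.float32)))
E
python3 est.py
```

```text
scene orange 72 [ 0.4958 -0.0546  0.1064] (array([495.4, -55.4]), array([13. ,  8.8]), 77.3) [ 0.49  -0.061  0.083] [ 0.5   -0.049  0.127]
scene yellow 109 [ 0.5322 -0.0067  0.0481] (array([522.5, -10.4]), array([26.4, 59.6]), -0.9) [ 0.493 -0.024  0.042] [0.552 0.003 0.051]
scene red 182 [ 0.4339 -0.3304  0.0383] (array([ 428. , -331.8]), array([65.6, 38.1]), 5.9) [ 0.395 -0.351  0.031] [ 0.461 -0.31   0.044]
scene black 220 [ 0.5933 -0.0291  0.0834] (array([567.3, -44.8]), array([153. ,  69.2]), 0.6) [ 0.491 -0.08   0.071] [ 0.644 -0.009  0.089]
base 831 [ 0.6169 -0.0018  0.0107] (array([5.499e+02, 1.000e-01]), array([257.9, 179.4]), 0.1)
plate 719 [0.5558 0.0029 0.0173] (array([551.4, -15. ]), array([127.3, 221.6]), -3.5)
blue (array([424.1, 336.8]), array([146.5, 141.3]), 33.2) ((424.9407653808594, 336.276611328125), 76.64120483398438)
side orange 82 [ 0.489  -0.049   0.1062] (array([491. , -56.3]), array([11.9, 26.2]), -71.1) [ 0.482 -0.067  0.082] [ 0.5   -0.044  0.126]
side yellow 345 [ 0.5167 -0.0123  0.0455] (array([517.8, -14.7]), array([41.3, 63.1]), -0.1) [ 0.486 -0.035  0.04 ] [0.549 0.006 0.052]
side red 224 [ 0.4241 -0.3272  0.0359] (array([ 424.2, -327.5]), array([60. , 45.3]), 4.5) [ 0.393 -0.351  0.03 ] [ 0.455 -0.305  0.043]
side black 302 [ 0.5862 -0.0238  0.0814] (array([557.3, -27.2]), array([155.2,  74.7]), 27.7) [ 0.482 -0.081  0.073] [ 0.639 -0.005  0.088]
base 1852 [0.5813 0.0072 0.0092] (array([ 5.525e+02, -1.000e-01]), array([178. , 255.3]), -0.8)
plate 858 [0.5224 0.0085 0.0161] (array([544.4,  -8.8]), array([123.4, 217.2]), -4.0)
blue (array([429.7, 327.2]), array([153.7, 137.7]), 21.0) ((427.6317443847656, 335.5878601074219), 78.47772216796875)
```

```bash
cat >> h.py <<'E'
def goto(pos,yaw=None,obs=None):
    """increment from the current pose to pos, tool down, tool y axis at yaw deg (mod 180)"""
    o=obs or readout.get_obs(); q=o['tool_rot']; R0=R.from_quat([q[1],q[2],q[3],q[0]]).as_matrix()
    s=R0.T@(np.array(pos)-o['ee_pos'])/.04
    y0=np.degrees(np.arctan2(R0[1,1],R0[0,1])); yaw=y0 if yaw is None else yaw
    best=None
    for k in(0,180):
        a=np.radians(yaw+k); Y=np.array([np.cos(a),np.sin(a),0]); X=np.array([0,0,-1.]); Rt=np.c_[X,Y,np.cross(X,Y)]
        r=np.degrees(R.from_matrix(R0.T@Rt).as_rotvec())/8
        if best is None or np.linalg.norm(r)<np.linalg.norm(best): best=r
    print('yaw',y0.round(1),'inc',s.round(3),best.round(3))
E
python3 - <<'E'
from h import *
f,o=shot('wrist'); print(np.round(f['T_tool_cam'],3),f['vfov'])
goto([.47,-.04,.36],90)
E
```

```text
[[ 0.    -0.302  0.953 -0.141]
 [ 1.     0.    -0.    -0.   ]
 [ 0.     0.953  0.302 -0.076]
 [ 0.     0.     0.     1.   ]] 65.26631036983714
yaw -64.1 inc [ -3.216 -10.845 -10.134] [ 3.235e+00 -0.000e+00  1.000e-03]
```

```bash
python3 - <<'E'
from h import *
goto([.61,-.03,.34],-90)
E
```

```text
yaw -64.1 inc [ -2.716  -9.542 -13.392] [ 3.235e+00 -0.000e+00  1.000e-03]
```

>>> apply_moves --pt "-2.7 -9.55 -13.4 3.235 0 0 0" --pt "-2.7 -9.55 -13.4 3.235 0 0 0" --pt "-2.7 -9.55 -13.4 3.235 0 0 0" --pt "-2.7 -9.55 -13.4 3.235 0 0 0" --pt "-2.7 -9.55 -13.4 3.235 0 0 0" --pt "-2.7 -9.55 -13.4 3.235 0 0 0" --pt "-2.7 -9.55 -13.4 3.235 0 0 0" --pt "-2.7 -9.55 -13.4 3.235 0 0 0" --pt "-2.7 -9.55 -13.4 3.235 0 0 0" --pt "-2.7 -9.55 -13.4 3.235 0 0 0" --pt "-2.7 -9.55 -13.4 3.235 0 0 0" --pt "-2.7 -9.55 -13.4 3.235 0 0 0"

```text
clock: 2.85
ee_pos: [0.6113, -0.0254, 0.3395]
tool_rot: [0.001, 0.707, 0.002, -0.707]
force: [1.4, -0.4, -0.1]
gripper_width: 1.001
```

```bash
python3 - <<'E'
from est import *
f,o=shot('wrist'); save(f,'w1.png'); print(o['ee_pos'],o['clock'])
P,C=cloud(f,o)
w=(P[:,0]>.38)&(P[:,0]<.72)&(abs(P[:,1])<.2); P,C=P[w],C[w]
for k in('orange','yellow','black'):
    Q=P[sel(P,C,k)]
    if len(Q)>5: print(k,len(Q),np.median(Q,0).round(4),rect(Q),Q.min(0).round(3),Q.max(0).round(3))
goto([.5,-.05,.09])
E
```

```text
[ 0.61132489 -0.02539717  0.33952397] 2.85
orange 115 [ 0.4929 -0.0519  0.122 ] (array([490.7, -53.8]), array([11.1, 11.6]), -0.3) [ 0.485 -0.059  0.085] [ 0.497 -0.048  0.124]
yellow 477 [ 0.5285 -0.0061  0.0448] (array([518.7, -13.6]), array([32.1, 63.5]), -0.9) [ 0.487 -0.03   0.041] [0.55  0.002 0.047]
black 702 [ 0.6096 -0.0269  0.0807] (array([585.2, -36. ]), array([115.3,  35.4]), 25.6) [ 0.541 -0.077  0.077] [ 0.64  -0.011  0.085]
yaw -89.8 inc [6.23  0.545 2.764] [0.    0.001 0.003]
```

View pics/w1.png

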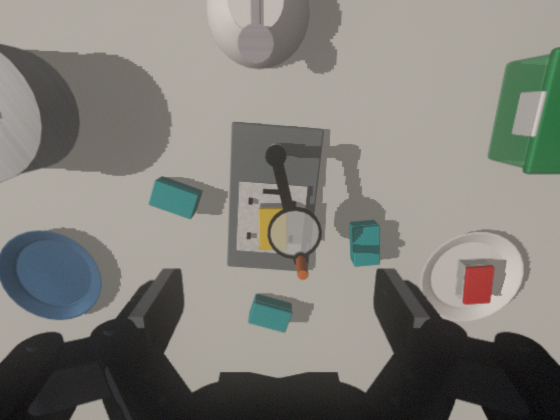

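```bash
python3 - <<'E'
from h import *
f,o=shot('wrist')
h=atz(f,[[276.5,155.5]],.084,o)[0]; k=atz(f,[[303,275]],.124,o)[0]
print('hinge',h,'knob',k,np.linalg.norm((h-k)[:2]))
b=atz(f,[[231,122],[324,129],[228,267],[308,270]],.011,o); print(b.round(4))
print(atz(f,[[238,182],[237,251]],.016,o).round(4))
cv2.imwrite('pics/w1c.png',cv2.resize(f['image'][110:285,210:340,::-1],None,fx=4,fy=3.4,interpolation=cv2.INTER_CUBIC))
E
```

```text
hinge [ 0.62812642 -0.02535687  0.084     ] knob [ 0.48891364 -0.05799957  0.124     ] 0.14298861319452133
[[ 0.6633  0.0381  0.011 ]
 [ 0.6543 -0.091   0.011 ]
 [ 0.4401  0.0521  0.011 ]
 [ 0.4352 -0.0753  0.011 ]]
[[0.5796 0.0308 0.016 ]
 [0.4703 0.0361 0.016 ]]
```

View pics/w1c.png

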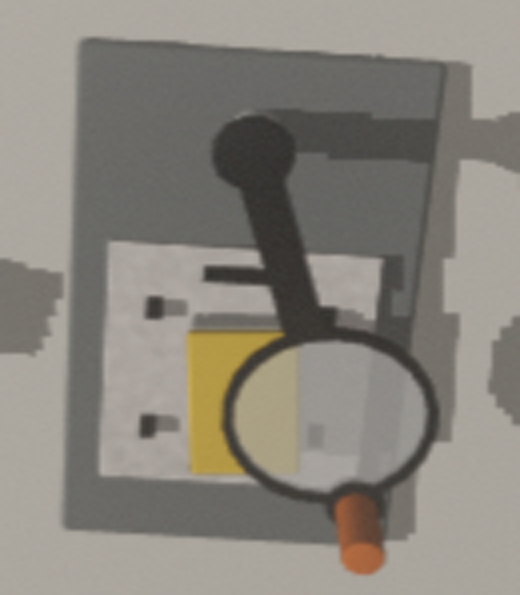

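>>> apply_moves --pt "1.5 0.4 1.5 0 0 0 0" --pt "3 0.815 3.06 0 0 0 0" --pt "4.5 0.815 3.06 0 0 0 0" --pt "6.2 0.815 3.06 0 0 0 0" --pt "6.2 0.815 3.06 0 0 0 60" --pt "6.2 0.815 3.06 0 0 0 255" --pt "6.2 0.815 3.06 0 0 0 255" --pt "6.2 0.815 3.06 0 0 0 255" --pt "6.2 0.815 3.06 0 0 0 255" --force 25

```text
clock: 4.08
ee_pos: [0.4891, -0.0624, 0.0931]
tool_rot: [0.0, 0.708, -0.0, -0.706]
force: [-0.6, -0.5, 9.8]
gripper_width: 0.153
```

```bash
python3 - <<'E'
from h import *
f,o=shot('wrist'); save(f,'w2.png'); print(o['ee_pos'],o['gripper_width']*85,o['force'])
yaw=np.radians(-3.3); h=np.array([.628,-.0254])
p=o['ee_pos'][:2]; k0=h-p; a0=np.arctan2(-p[1]+h[1],h[0]-p[0])
print('r',np.hypot(*k0),'angle deg',np.degrees(a0),'mag',a0-yaw)
q=o['tool_rot']; Rt=R.from_quat([q[1],q[2],q[3],q[0]]).as_matrix()
for a in np.linspace(np.degrees(a0),95,13)[1:]:
    t=h+.143*np.array([-np.cos(np.radians(a)),-np.sin(np.radians(a))])
    print(round(a,1),(Rt.T@np.r_[t-p,.0]/.04).round(2))
E
```

```text
[ 0.48914562 -0.06236674  0.09309797] 13.032813340248476 [-0.58378409 -0.49447674  9.76866415]
r 0.14369091061740788 angle deg 14.907879543494706 mag 0.3177874478405047
21.6 [ 0.    0.39 -0.15]
28.3 [ 0.    0.77 -0.32]
34.9 [ 0.    1.12 -0.54]
41.6 [ 0.    1.45 -0.8 ]
48.3 [ 0.    1.74 -1.09]
55.0 [ 0.01  2.   -1.42]
61.6 [ 0.01  2.22 -1.77]
68.3 [ 0.01  2.4  -2.15]
75.0 [ 0.01  2.53 -2.55]
81.7 [ 0.01  2.61 -2.95]
88.3 [ 0.01  2.65 -3.37]
95.0 [ 0.01  2.64 -3.78]
```

>>> apply_moves --pt "-0.15 0.39 -0.15 0 0 0 255" --pt "-0.15 0.77 -0.32 0 0 0 255" --pt "-0.15 1.12 -0.54 0 0 0 255" --pt "-0.15 1.45 -0.8 0 0 0 255" --pt "-0.15 1.74 -1.09 0 0 0 255" --pt "-0.15 2.0 -1.42 0 0 0 255" --pt "-0.15 2.22 -1.77 0 0 0 255" --pt "-0.15 2.4 -2.15 0 0 0 255" --pt "-0.15 2.53 -2.55 0 0 0 255" --pt "-0.15 2.61 -2.95 0 0 0 255" --pt "-0.15 2.65 -3.37 0 0 0 255" --pt "-0.15 2.64 -3.6 0 0 0 255"

```text
clock: 5.62
ee_pos: [0.6335, -0.1634, 0.0973]
tool_rot: [0.0, -0.707, -0.003, 0.707]
force: [-3.1, 23.8, 2.6]
gripper_width: 0.135
```

```bash
python3 - <<'E'
from h import *
o=readout.get_obs(); h=np.array([.628,-.0254]); d=h-o['ee_pos'][:2]; print(o['ee_pos'],o['gripper_width']*85,np.hypot(*d),np.arctan2(d[1],d[0])+np.radians(3.3),o['force'])
goto([.60,-.02,.34],-90)
E
```

```text
[ 0.63350656 -0.16337124  0.09730666] 11.45781028030092 0.13808108678432496 1.6682819645087135 [-3.14846585 23.79357959  2.55784823]
yaw -89.8 inc [-6.051 -3.615  0.825] [0.027 0.001 0.032]
```

>>> apply_moves --pt "0 -0.12 0 0 0 0 255" --pt "0 -0.12 0 0 0 0 0" --pt "0 -0.12 0 0 0 0 0" --pt "0 -0.12 0 0 0 0 0" --pt "-1.5 -0.12 0 0 0 0 0" --pt "-2.5 -1.5 0.3 0 0 0 0" --pt "-3.5 -3 0.8 0 0 0 0" --pt "-4 -3.6 0.8 0 0 0 0" --pt "-4 -3.6 0.8 0 0 0 0" --pt "-4 -3.6 0.8 0 0 0 0" --pt "-4 -3.6 0.8 0 0 0 0"

```text
clock: 7.0
ee_pos: [0.5994, -0.0252, 0.2564]
tool_rot: [0.001, -0.707, 0.001, 0.708]
force: [-0.3, -0.2, -0.6]
gripper_width: 1.003
```

```bash
python3 - <<'E'
from est import *
f,o=shot('wrist'); save(f,'w3.png'); print(o['ee_pos'],o['clock'],abs(o['joint_vel']).max())
import pickle; pickle.dump((f,o),open('w3.pkl','wb'))
P,C=cloud(f,o)
w=(P[:,0]>.38)&(P[:,0]<.72)&(abs(P[:,1])<.2); P,C=P[w],C[w]
for k in('orange','yellow','black'):
    Q=P[sel(P,C,k)]
    if len(Q)>5: print(k,len(Q),np.median(Q,0).round(4),rect(Q),Q.min(0).round(3),Q.max(0).round(3))
im=f['image'][:,:,::-1]; cv2.imwrite('pics/w3c.png',cv2.resize(im[90:340,160:420],None,fx=2.4,fy=2.4,interpolation=cv2.INTER_CUBIC))
E
```

```text
[ 0.59944145 -0.02521393  0.25638788] 7.0 0.003040600359229313
orange 445 [ 0.6461 -0.1578  0.1175] (array([ 645.3, -161.7]), array([12.4, 11.7]), 85.7) [ 0.64  -0.168  0.083] [ 0.651 -0.155  0.125]
yellow 1612 [ 0.5206 -0.0164  0.0447] (array([519.3, -16.1]), array([62.7, 37.9]), 0.4) [ 0.488 -0.035  0.04 ] [0.551 0.003 0.047]
black 1023 [ 0.6309 -0.0334  0.0809] (array([629.4, -43.6]), array([24.1, 68.7]), -88.2) [ 0.617 -0.078  0.074] [ 0.641 -0.009  0.085]
```

View pics/w3c.png

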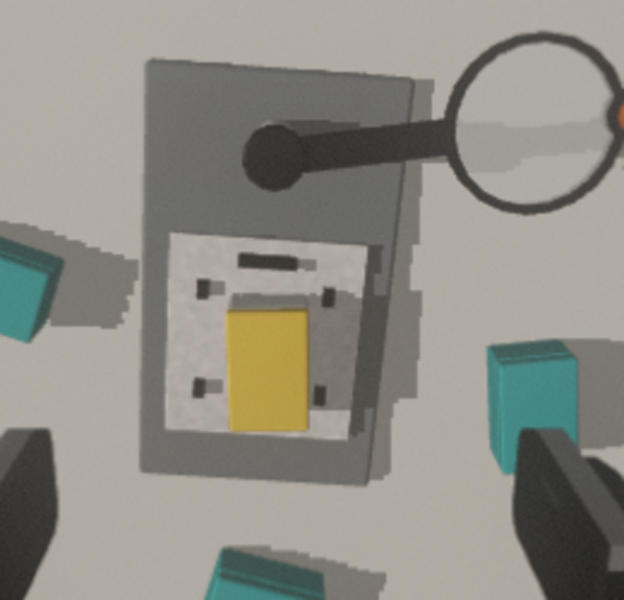

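```bash
python3 - <<'E'
from h import *
import pickle; f,o=pickle.load(open('w3.pkl','rb'))
g=lambda a:np.array(a)/2.4+[160,90]
def A(a,z): return atz(f,g(a),z,o)[:,:2]
c=A([[169,233],[367,245],[165,430],[350,439]],.016); print(c.round(4),c.mean(0))
def yaw(u,v): return np.degrees(np.arctan2(*(u-v)[::-1]))
print('yaws',yaw(c[0],c[2]),yaw(c[1],c[3]),yaw(c[0],c[1])-90,yaw(c[2],c[3])-90)
s=A([[203,287],[329,295],[199,386],[320,394]],.022); print(s.round(4),s.mean(0),'yaws',yaw(s[0],s[2]),yaw(s[1],s[3]),yaw(s[0],s[1])-90,yaw(s[2],s[3])-90)
h=A([[273,157]],.084)[0]; print('hub',h)
y=A([[228,309],[307,310],[231,431],[308,431]],.046); print('lid',y.round(4),y.mean(0),yaw(y[0],y[2]),yaw(y[1],y[3]))
t=np.radians(-3); print('from hub',h-.105*np.array([np.cos(t),np.sin(t)]))
E
```

```text
[[ 0.5813  0.0323]
 [ 0.575  -0.0665]
 [ 0.472   0.0395]
 [ 0.4663 -0.0605]] [ 0.52364487 -0.01381619]
yaws -3.756065469068676 -3.149247885182546 -3.677896546463373 -3.2289869035303695
[[ 0.555   0.0157]
 [ 0.5506 -0.0476]
 [ 0.5007  0.0195]
 [ 0.496  -0.0437]] [ 0.52556616 -0.01400444] yaws -4.0811379223735385 -4.061081070888875 -3.9300078545427226 -4.26063067524845
hub [ 0.62914949 -0.02071924]
lid [[ 0.5517  0.0016]
 [ 0.5512 -0.0358]
 [ 0.4873  0.0016]
 [ 0.4873 -0.0368]] [ 0.51937116 -0.01735416] -0.0017519970528350943 0.8373104941863166
from hub [ 0.52429339 -0.01522397]
```

>>> apply_moves --pt "1 -0.2 1 0 0 0 0" --pt "2.2 -0.2 2 0 0 0 0" --pt "3.4 -0.2 2 0 0 0 0" --pt "4.6 -0.2 2 0 0 0 0" --pt "5.4 -0.2 2 0 0 0 0" --pt "6.0 -0.2 2 0 0 0 0" --pt "6.0 -0.2 2 0 0 0 0" --pt "6.0 -0.2 2 0 0 0 255" --pt "6.0 -0.2 2 0 0 0 255" --pt "6.0 -0.2 2 0 0 0 255" --pt "6.0 -0.2 2 0 0 0 255" --force 30

```text
clock: 8.43
ee_pos: [0.5203, -0.0159, 0.0184]
tool_rot: [-0.0, 0.708, -0.0, -0.707]
force: [-1.8, -0.4, 7.3]
gripper_width: 0.462
```

```bash
python3 - <<'E'
from est import *
o=readout.get_obs(); print(o['ee_pos'],o['gripper_width']*85,o['force'])
# blue saucer from w1-type view: scene+side circle fits
for c in('scene','side'):
    f,_=shot(c)
    r=trace('saucer_blue_mid',f)[0]; print(r['conf'])
    cs,_=cv2.findContours(r['mask'].astype(np.uint8),cv2.RETR_EXTERNAL,cv2.CHAIN_APPROX_NONE)
    p=max(cs,key=len)[:,0]+0.0
    X=atz(f,p,.017)[:,:2]; A=np.c_[2*X,np.ones(len(X))]
    from scipy.optimize import least_squares
    s=least_squares(lambda v:np.hypot(*(X-v[:2]).T)-v[2],[.43,.335,.08],loss='soft_l1',f_scale=.003); print(s.x,s.cost)
E
```

```text
[ 0.52034314 -0.01589488  0.01835211] 39.28040054670761 [-1.7608677  -0.39059061  7.346559  ]
0.85
[0.42475586 0.33518834 0.07637804] 0.00017498472935435747
0.69
[0.42754685 0.33242545 0.07606776] 0.0012414511770710741
```

>>> apply_moves --pt "-0.7 0 0 0 0 0 255" --pt "-1.8 0 0 0 0 0 255" --pt "-2 -1.4 0.37 0 0 0 255" --pt "-2 -2.9 0.76 0 0 0 255" --pt "-2 -4.4 1.16 0 0 0 255" --pt "-2 -5.9 1.55 0 0 0 255" --pt "-2 -7.4 1.95 0 0 0 255" --pt "-2 -8.5 2.25 0 0 0 255" --pt "-2 -8.75 2.3 0 0 0 255" --pt "-1.2 -8.75 2.3 0 0 0 255" --pt "-0.5 -8.75 2.3 0 0 0 255" --pt "-0.5 -8.75 2.3 0 0 0 255"

```text
clock: 10.12
ee_pos: [0.4272, 0.3326, 0.0362]
tool_rot: [-0.001, -0.706, 0.001, 0.708]
force: [0.8, 0.3, 0.6]
gripper_width: 0.465
```

```bash
python3 - <<'E'
from h import *
f,o=shot('side'); print(o['ee_pos'],o['gripper_width']*85,o['force']); g,_=shot('scene')
a=cv2.resize(f['image'][300:420,220:400,::-1],(600,400)); b=cv2.resize(g['image'][120:230,320:460,::-1],(255,200)); a[:200,:255]=b
cv2.imwrite('pics/p1.png',a); goto([.428,.334,.0075])
E
```

```text
[0.42718544 0.33259995 0.03619923] 39.50128583210432 [0.7863244  0.27871672 0.63928451]
yaw -90.0 inc [ 0.768 -0.002  0.006] [-0.    -0.003  0.001]
```

View pics/p1.png

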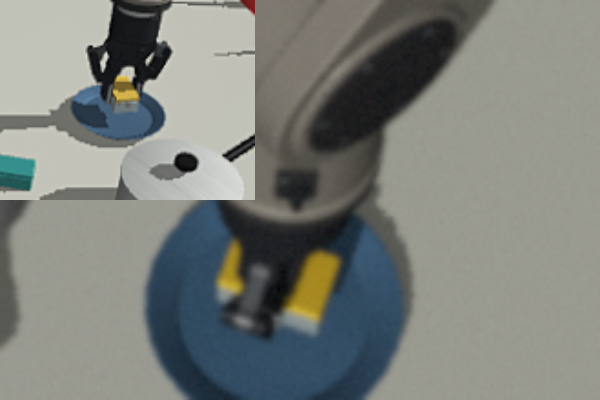

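>>> apply_moves --pt "0.4 0 0 0 0 0 255" --pt "0.6 0 0 0 0 0 255" --pt "0.68 0 0 0 0 0 255" --pt "0.7 0 0 0 0 0 255" --pt "0.7 0 0 0 0 0 255"

```text
clock: 10.85
ee_pos: [0.4278, 0.3343, 0.0095]
tool_rot: [-0.0, 0.707, 0.0, -0.707]
force: [-0.3, -0.3, -1.5]
gripper_width: 0.468
```

>>> apply_moves --pt "0.04 0 0 0 0 0 255" --pt "0.04 0 0 0 0 0 255" --pt "0.04 0 0 0 0 0 0" --pt "0.04 0 0 0 0 0 0" --pt "0.04 0 0 0 0 0 0" --pt "0.04 0 0 0 0 0 0" --pt "-0.8 0 0 0 0 0 0" --pt "-2 0 0 0 0 0 0" --pt "-3.4 0 0 0 0 0 0" --pt "-4.5 0.5 -1.2 0 0 0 0" --pt "-5.5 1.4 -1.6 0 0 0 0" --pt "-5.8 1.5 -1.6 0 0 0 0"

```text
clock: 12.35
ee_pos: [0.4942, 0.2718, 0.244]
tool_rot: [-0.002, 0.708, -0.001, -0.706]
force: [-0.5, 0.3, -0.7]
gripper_width: 1.002
```

```bash
python3 - <<'E'
from est import *
f,o=shot('wrist'); print(o['ee_pos'],o['clock'])
P,C=cloud(f,o); Q=P[sel(P,C,'yellow')|((P[:,2]>.03)&(P[:,1]>.26)&(P[:,1]<.4)&(P[:,0]<.5)&(C[:,0]>C[:,2]*1.6))]; print(len(Q),np.median(Q,0),rect(Q),Q.min(0),Q.max(0))
B=(C[:,2].astype(int)>C[:,0]*1.3)&(P[:,1]>.2)&(P[:,0]<.53)&(abs(P[:,2]-.01)<.012); print(rect(P[B]),cv2.minEnclosingCircle((P[B][:,:2]*1000).astype(np.float32)))
save(f,'p2.png'); goto([.49,-.32,.26])
E
```

```text
[0.49423691 0.27178454 0.24397545] 12.35
1787 [0.42840629 0.33396197 0.03471623] (array([440.4, 334.4]), array([40.1, 91.1]), -0.3) [0.39479685 0.31438206 0.0307391 ] [0.48596346 0.35454424 0.31233461]
(array([425.4, 335. ]), array([155.5, 155.9]), -82.6) ((425.0438232421875, 334.9005432128906), 78.75577545166016)
yaw -90.2 inc [-0.417 14.823  0.035] [-0.    -0.022  0.009]
```

View pics/p2.png

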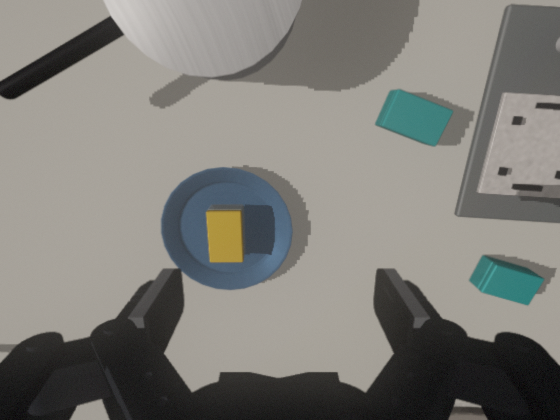

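Yellow lies flat near the saucer centre (lid at pixel (225,236), saucer centre about (227,228)), 3 mm off. Next the red case.

>>> apply_moves --pt "-0.4 1.4 0 0 0 0 0" --pt "-0.4 2.9 0 0 0 0 0" --pt "-0.4 4.4 0 0 0 0 0" --pt "-0.4 5.9 0 0 0 0 0" --pt "-0.4 7.4 0 0 0 0 0" --pt "-0.4 8.9 0 0 0 0 0" --pt "-0.4 10.4 0 0 0 0 0" --pt "-0.4 11.9 0 0 0 0 0" --pt "-0.4 13.4 0 0 0 0 0" --pt "-0.4 14.6 0 0 0 0 0" --pt "-0.4 14.8 0 0 0 0 0" --pt "-0.4 14.8 0 0 0 0 0"

```text
clock: 13.9
ee_pos: [0.4918, -0.3168, 0.2562]
tool_rot: [0.0, -0.707, -0.001, 0.708]
force: [-1.0, 0.7, -0.6]
gripper_width: 0.995
```

```bash
python3 - <<'E'
from est import *
f,o=shot('wrist'); print(o['ee_pos'],o['clock'],abs(o['joint_vel']).max())
P,C=cloud(f,o); Q=P[sel(P,C,'red')&(P[:,1]<-.25)]; z=np.median(Q[:,2]); Q=Q[Q[:,2]>z-.004]; print(len(Q),np.median(Q,0),rect(Q))
c,wh,a=rect(Q); goto([c[0]/1e3,c[1]/1e3,.10],a-90)
save(f,'r1.png')
E
```

```text
[ 0.4918235  -0.31681413  0.2561579 ] 13.9 0.019229870819260968
1484 [ 0.4270406  -0.33133327  0.03471416] (array([ 425.7, -331.5]), array([61.2, 37. ]), 5.2)
yaw -89.9 inc [3.913 0.387 1.656] [-0.638  0.007  0.008]
```

View pics/r1.png

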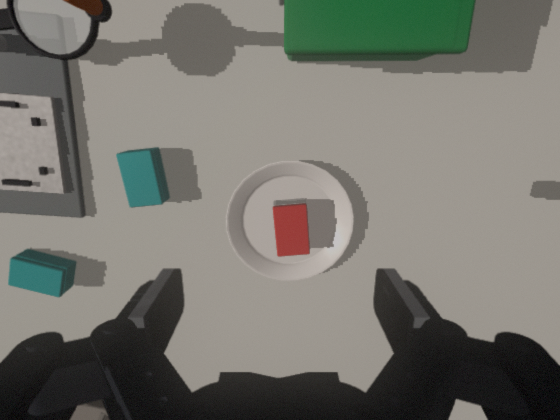

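>>> apply_moves --pt "1.2 0.3 1.2 -0.64 0 0 0" --pt "2.5 0.3 1.65 -0.64 0 0 0" --pt "3.9 0.3 1.65 -0.64 0 0 0" --pt "4.6 0.3 1.65 -0.64 0 0 0" --pt "4.6 0.3 1.65 -0.64 0 0 0" --pt "4.6 0.3 1.65 -0.64 0 0 0"

```text
clock: 14.7
ee_pos: [0.4267, -0.3293, 0.0745]
tool_rot: [0.032, 0.707, 0.032, -0.706]
force: [-0.4, -0.8, 0.4]
gripper_width: 0.998
```

```bash
python3 - <<'E'
from h import *
goto([.4265,-.3315,.0085],-84.8)
o=readout.get_obs();print(o['ee_pos'],o['force'])
E
```

```text
yaw -84.8 inc [1.65  0.053 0.012] [-0.001 -0.008 -0.003]
[ 0.42670492 -0.32930344  0.07449952] [-0.40830584 -0.76511933  0.38123466]
```

>>> apply_moves --pt "0.8 0.05 0 0 0 0 0" --pt "1.4 0.05 0 0 0 0 0" --pt "1.65 0.05 0 0 0 0 0" --pt "1.65 0.05 0 0 0 0 0" --pt "1.65 0.05 0 0 0 0 255" --pt "1.65 0.05 0 0 0 0 255" --pt "1.65 0.05 0 0 0 0 255" --pt "1.65 0.05 0 0 0 0 255" --pt "1.65 0.05 0 0 0 0 255" --pt "0.9 0.05 0 0 0 0 255" --pt "-0.5 0.05 0 0 0 0 255" --pt "-2.0 0.05 0 0 0 0 255" --force 30

```text
clock: 16.2
ee_pos: [0.4254, -0.3315, 0.1549]
tool_rot: [-0.031, -0.706, -0.032, 0.707]
force: [0.6, -1.0, -1.5]
gripper_width: 0.46
```

```bash
python3 - <<'E'
from est import *
f,o=shot('wrist'); print(o['ee_pos'],o['gripper_width']*85,o['force'])
P,C=cloud(f,o); q=o['tool_rot']; Rt=R.from_quat([q[1],q[2],q[3],q[0]])
H=cv2.cvtColor(C[None],cv2.COLOR_RGB2HSV)[0].astype(int); m=((H[:,0]<6)|(H[:,0]>174))&(H[:,1]>150)
L=Rt.inv().apply(P[m]-o['ee_pos'])*1e3; L=L[(abs(L[:,1])<40)&(abs(L[:,2])<60)]
print(len(L),'tool coords min/max',np.percentile(L,1,0).round(1),np.percentile(L,99,0).round(1))
for c in('scene','side'):
    g,_=shot(c); P,C=cloud(g); H=cv2.cvtColor(C[None],cv2.COLOR_RGB2HSV)[0].astype(int)
    m=((H[:,0]<6)|(H[:,0]>174))&(H[:,1]>150)&(np.linalg.norm(P-o['ee_pos'],axis=1)<.06)
    L=Rt.inv().apply(P[m]-o['ee_pos'])*1e3; print(c,len(L),np.percentile(L,1,0).round(1),np.percentile(L,99,0).round(1))
goto([.5245,-.014,.10],-93.7)
E
```

```text
[ 0.42544634 -0.33151852  0.15487056] 39.089731214843354 [ 0.55856638 -0.97193944 -1.5354136 ]
13069 tool coords min/max [-28.  -19.4 -29.9] [-25.2  18.8  31.1]
scene 193 [-40.8 -18.1 -35.7] [-31.6  20.   25. ]
side 139 [-37.1 -22.6 -31.2] [-26.6  17.   28.6]
yaw -84.9 inc [ 1.408 -7.725 -3.121] [ 1.102 -0.038 -0.02 ]
```

>>> apply_moves --pt "0 -1.3 -0.5 0.2 0 0 255" --pt "0 -2.6 -1.0 0.4 0 0 255" --pt "0 -3.9 -1.5 0.6 0 0 255" --pt "0 -5.2 -2.1 0.8 0 0 255" --pt "0 -6.5 -2.6 1.0 0 0 255" --pt "0 -7.5 -3.0 1.1 0 0 255" --pt "0 -7.72 -3.13 1.1 0 0 255" --pt "1 -7.72 -3.13 1.1 0 0 255" --pt "2 -7.72 -3.13 1.1 0 0 255" --pt "2.5 -7.72 -3.13 1.1 0 0 255" --pt "2.5 -7.72 -3.13 1.1 0 0 255"

```text
clock: 17.73
ee_pos: [0.5215, -0.0139, 0.0516]
tool_rot: [0.023, -0.705, 0.023, 0.708]
force: [0.9, 0.2, 0.4]
gripper_width: 0.465
```

```bash
python3 - <<'E'
from est import *
f,o=shot('wrist'); print(o['ee_pos'],o['gripper_width']*85,o['force'],abs(o['joint_vel']).max())
import pickle; pickle.dump((f,o),open('w4.pkl','wb'))
cv2.imwrite('pics/s1.png',cv2.resize(f['image'][140:380,130:430,::-1],None,fx=2.4,fy=2.4,interpolation=cv2.INTER_CUBIC))
goto([.525,-.014,.0185],-93.7)
E
```

```text
[ 0.52145955 -0.01388927  0.05158359] 39.504165647344195 [0.88300205 0.17005989 0.3536895 ] 0.0397200169023157
yaw -93.7 inc [ 0.858  0.002 -0.067] [-0.001  0.013 -0.003]
```

View pics/s1.png

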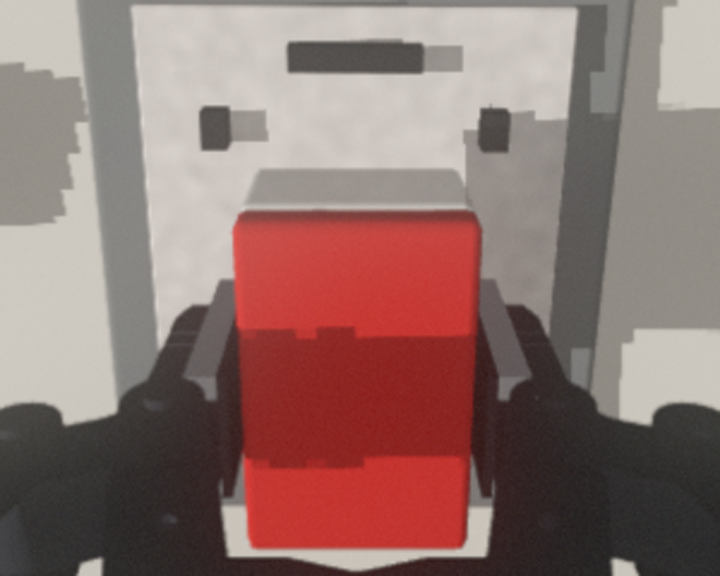

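```bash
python3 - <<'E'
from h import *
import pickle; f,o=pickle.load(open('w4.pkl','rb'))
g=lambda a:np.array(a)/2.4+[130,140]
A=lambda a,z: atz(f,g(a),z,o)[:,:2]
s=A([[215,115],[494,116]],.022); e=A([[289,55],[422,56]],.022); p=A([[133,7],[577,7]],.016)
t=np.radians(-3.7); X=np.array([np.cos(t),np.sin(t)]); Y=np.array([-X[1],X[0]])
for n,q,d in(('side',s,.0275),('end',e,.044),('plate',p,.055)):
    print(n,q.round(4),'centre',(q.mean(0)-d*X).round(4),'yaw',np.degrees(np.arctan2(*(q[0]-q[1])[::-1]))-90)
l=A([[244,170+42],[470,212]],.0794-.008); print(l)
L=A([[235,213],[480,213],[248,547],[467,547]],o['ee_pos'][2]+.0276); print('lid',L.round(4),L.mean(0))
E
```

```text
side [[ 0.557   0.0154]
 [ 0.5527 -0.0467]] centre [ 0.5274 -0.0139] yaw -3.937559562754643
end [[ 0.5693 -0.0023]
 [ 0.5672 -0.0312]] centre [ 0.5243 -0.0139] yaw -4.157508274724776
plate [[ 0.5811  0.0317]
 [ 0.5747 -0.0662]] centre [ 0.523  -0.0137] yaw -3.7230712514358686
[[ 0.55217767  0.00268655]
 [ 0.54975401 -0.03450124]]
lid [[ 0.555   0.0027]
 [ 0.5526 -0.035 ]
 [ 0.4914  0.0074]
 [ 0.4889 -0.0315]] [ 0.52199499 -0.01410497]
```

>>> apply_moves --pt "0.2 0 0 0 0 0 255" --pt "0.2 0 0 0 0 0 255" --pt "0.2 0 0 0 0 0 255"

```text
clock: 18.15
ee_pos: [0.5233, -0.013, 0.0458]
tool_rot: [-0.023, 0.707, -0.023, -0.707]
force: [0.4, -0.3, -0.3]
gripper_width: 0.463
```

```bash
python3 - <<'E'
from h import *
goto([.5245,-.014,.0185],-93.8); o=readout.get_obs(); print(o['ee_pos'],abs(o['joint_vel']).max())
E
```

```text
yaw -93.7 inc [ 0.681  0.022 -0.031] [ 0.015 -0.005  0.001]
[ 0.52331695 -0.01304091  0.04575868] 0.0023450234252313552
```

>>> apply_moves --pt "0.3 0.02 -0.03 0 0 0 255" --pt "0.5 0.02 -0.03 0 0 0 255" --pt "0.6 0.02 -0.03 0 0 0 255" --pt "0.66 0.02 -0.03 0 0 0 255" --pt "0.69 0.02 -0.03 0 0 0 255" --pt "0.69 0.02 -0.03 0 0 0 255"

```text
clock: 18.9
ee_pos: [0.5242, -0.0139, 0.018]
tool_rot: [0.023, -0.707, 0.023, 0.707]
force: [-2.7, 0.4, 5.1]
gripper_width: 0.462
```

>>> apply_moves --pt "0 0 0 0 0 0 160" --pt "0 0 0 0 0 0 60" --pt "0 0 0 0 0 0 0" --pt "0 0 0 0 0 0 0" --pt "-0.6 0 0 0 0 0 0" --pt "-1.8 0 0 0 0 0 0" --pt "-3.2 0 0 0 0 0 0" --pt "-4.6 0 -0.9 0 0 0 0" --pt "-5.9 0 -1.8 0 0 0 0" --pt "-5.9 0 -1.8 0 0 0 0" --pt "-5.9 0 -1.8 0 0 0 0"

```text
clock: 20.27
ee_pos: [0.5958, -0.0185, 0.2533]
tool_rot: [0.023, -0.707, 0.023, 0.707]
force: [0.4, 1.5, -0.2]
gripper_width: 1.006
```

```bash
python3 - <<'E'
from est import *
f,o=shot('wrist'); print(o['ee_pos'],o['clock'],abs(o['joint_vel']).max())
import pickle; pickle.dump((f,o),open('w5.pkl','wb'))
P,C=cloud(f,o); w=(abs(P[:,1])<.2); 
for k in('orange','red'):
    Q=P[w&sel(P,C,k)]
    print(k,len(Q),np.median(Q,0).round(4),rect(Q))
cv2.imwrite('pics/w5c.png',cv2.resize(f['image'][90:340,200:450,::-1],None,fx=2.4,fy=2.4,interpolation=cv2.INTER_CUBIC))
E
```

```text
[ 0.59576146 -0.01853495  0.25333305] 20.275 0.03695543981274768
orange 468 [ 0.6459 -0.1576  0.1179] (array([ 645.5, -161.9]), array([13.2, 11.7]), 87.7)
red 1634 [ 0.5244 -0.0136  0.0448] (array([523.1, -13.5]), array([37.7, 63.2]), -4.2)
```

View pics/w5c.png

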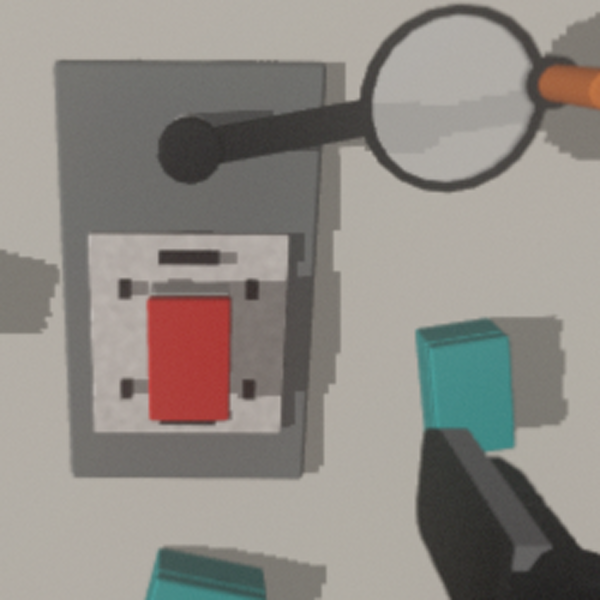

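```bash
python3 - <<'E'
from h import *
goto([.6455,-.162,.097],-93.7)
E
```

```text
yaw -93.7 inc [ 3.888  3.498 -1.494] [ 0.003  0.013 -0.001]
```

>>> apply_moves --pt "0.5 1.4 -0.6 0 0 0 0" --pt "1 2.8 -1.2 0 0 0 0" --pt "1.4 3.5 -1.5 0 0 0 0" --pt "2.4 3.5 -1.5 0 0 0 0" --pt "3.4 3.5 -1.5 0 0 0 0" --pt "3.85 3.5 -1.5 0 0 0 0" --pt "3.85 3.5 -1.5 0 0 0 0" --pt "3.85 3.5 -1.5 0 0 0 255" --pt "3.85 3.5 -1.5 0 0 0 255" --pt "3.85 3.5 -1.5 0 0 0 255" --pt "3.85 3.5 -1.5 0 0 0 255" --force 20

```text
clock: 21.7
ee_pos: [0.6472, -0.1626, 0.1003]
tool_rot: [-0.023, 0.707, -0.023, -0.706]
force: [3.2, -19.4, 5.1]
gripper_width: 0.156
```

```bash
python3 - <<'E'
from h import *
o=readout.get_obs(); h=np.array([.6285,-.0207]); p=o['ee_pos'][:2]; d=h-p
a0=np.degrees(np.arctan2(d[1],d[0])); print(o['ee_pos'],o['gripper_width']*85,o['force'],np.hypot(*d),a0)
q=o['tool_rot']; Rt=R.from_quat([q[1],q[2],q[3],q[0]]).as_matrix()
for a in np.linspace(a0,-5,16)[1:]:
    t=h+.143*np.array([-np.cos(np.radians(a)),-np.sin(np.radians(a))]); print(round(a,1),(Rt.T@np.r_[t-p,.0]/.04).round(2))
E
```

```text
[ 0.64722044 -0.16257921  0.10026531] 13.232220136145417 [  3.19381628 -19.44780134   5.07434749] 0.14310892448335344 97.51654794250588
90.7 [-0.    0.06  0.42]
83.8 [-0.    0.06  0.85]
77.0 [-0.    0.02  1.27]
70.2 [-0.   -0.08  1.69]
63.3 [-0.   -0.22  2.09]
56.5 [-0.   -0.41  2.47]
49.7 [-0.   -0.64  2.83]
42.8 [-0.   -0.92  3.15]
36.0 [-0.   -1.23  3.45]
29.2 [-0.   -1.57  3.7 ]
22.3 [-0.   -1.94  3.91]
15.5 [-0.01 -2.33  4.07]
8.7 [-0.01 -2.74  4.19]
1.8 [-0.01 -3.17  4.25]
-5.0 [-0.01 -3.59  4.27]
```

>>> apply_moves --pt "0 0.16 0.42 0 0 0 255" --pt "0 0.16 0.85 0 0 0 255" --pt "0 0.12 1.27 0 0 0 255" --pt "0 0.02 1.69 0 0 0 255" --pt "0 -0.12 2.09 0 0 0 255" --pt "0 -0.31 2.47 0 0 0 255" --pt "0 -0.54 2.83 0 0 0 255" --pt "0 -0.82 3.15 0 0 0 255" --pt "0 -1.13 3.45 0 0 0 255" --pt "0 -1.47 3.7 0 0 0 255" --pt "0 -1.84 3.91 0 0 0 255"

```text
clock: 23.08
ee_pos: [0.4983, -0.0771, 0.1009]
tool_rot: [-0.023, 0.709, -0.022, -0.705]
force: [15.9, 4.9, -1.6]
gripper_width: 0.155
```

```bash
python3 - <<'E'
from h import *
o=readout.get_obs(); h=np.array([.6285,-.0207]); p=o['ee_pos'][:2]; d=h-p
a0=np.degrees(np.arctan2(d[1],d[0])); print(o['ee_pos'],o['gripper_width']*85,o['force'],np.hypot(*d),a0)
q=o['tool_rot']; Rt=R.from_quat([q[1],q[2],q[3],q[0]]).as_matrix()
for a in np.linspace(a0,-5,6)[1:]:
    t=h+.143*np.array([-np.cos(np.radians(a)),-np.sin(np.radians(a))]); print(round(a,1),(Rt.T@np.r_[t-p,.0]/.04).round(2))
E
```

```text
[ 0.4983315  -0.077081    0.10093079] 13.146127094615197 [15.94659638  4.94976724 -1.59635061] 0.14185434449524637 23.419296267481283
17.7 [-0.   -0.31  0.17]
12.1 [-0.   -0.65  0.28]
6.4 [-0.   -0.99  0.36]
0.7 [-0.   -1.34  0.41]
-5.0 [-0.   -1.7   0.42]
```

>>> apply_moves --pt "0 -0.3 0.09 0 0 0 255" --pt "0 -0.65 0.2 0 0 0 255" --pt "0 -1.0 0.28 0 0 0 255" --pt "0 -1.35 0.33 0 0 0 255" --pt "0 -1.65 0.34 0 0 0 255" --pt "0 -1.73 0.34 0 0 0 255" --pt "0 -1.73 0.34 0 0 0 255"

```text
clock: 23.95
ee_pos: [0.4864, -0.0103, 0.1002]
tool_rot: [-0.023, 0.707, -0.024, -0.707]
force: [-2.5, -10.7, 8.7]
gripper_width: 0.153
```

```bash
python3 - <<'E'
from h import *
o=readout.get_obs(); h=np.array([.6285,-.0207]); p=o['ee_pos'][:2]; d=h-p
a0=np.degrees(np.arctan2(d[1],d[0])); print(o['ee_pos'],o['gripper_width']*85,o['force'],np.hypot(*d),a0)
E
```

```text
[ 0.48641592 -0.01033407  0.10022433] 13.038887733869709 [ -2.50121182 -10.74955781   8.68300773] 0.14246170671608904 -4.172695211378988
```

>>> apply_moves --pt "0 0.03 0 0 0 0 255" --pt "0 0.03 0 0 0 0 0" --pt "0 0.03 0 0 0 0 0" --pt "0 0.03 0 0 0 0 0" --pt "-0.5 0.03 0 0 0 0 0" --pt "-1.8 0.03 0 0 0 0 0" --pt "-3 0.03 -1.2 0 0 0 0" --pt "-4 0.03 -2.5 0 0 0 0" --pt "-4 0.03 -2.9 0 0 0 0" --pt "-4 0.03 -2.9 0 0 0 0" --pt "-4 0.03 -2.9 0 0 0 0"

```text
clock: 25.32
ee_pos: [0.6012, -0.0173, 0.259]
tool_rot: [0.023, -0.706, 0.023, 0.707]
force: [-0.9, -0.4, -0.2]
gripper_width: 1.001
```

```bash
python3 - <<'E'
from est import *
f,o=shot('wrist'); print(o['ee_pos'],o['clock'],o['force'])
P,C=cloud(f,o); w=(abs(P[:,1])<.2)
for k in('orange','red'):
    Q=P[w&sel(P,C,k)]; print(k,len(Q),np.median(Q,0).round(4),rect(Q))
    if k=='orange':
        d=np.array([.6285,-.0207])-rect(Q)[0]/1e3; print('mag',np.arctan2(d[1],d[0])+np.radians(3.8),np.hypot(*d))
g,_=shot('side'); a=np.hstack([cv2.resize(f['image'][60:340,140:420,::-1],(400,400)),cv2.resize(g['image'][190:290,250:350,::-1],(400,400))])
cv2.imwrite('pics/end.png',a)
E
```

```text
[ 0.60121714 -0.01728007  0.25899992] 25.325 [-0.93738332 -0.41049316 -0.22214406]
orange 159 [ 0.4894 -0.0078  0.1221] (array([486.5,  -9.9]), array([11.8, 11.6]), 74.4)
mag -0.009587682363108085 0.14241011200051767
red 107 [ 0.5511 -0.0057  0.0446] (array([551.1, -15.1]), array([ 8.5, 36.3]), -89.0)
```

View pics/end.png

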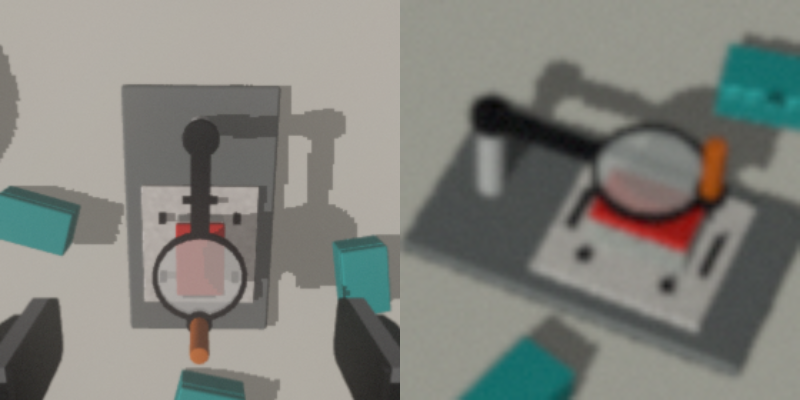

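The magnifier is back at its stop with the lens over the red case, which is still square between the stops. The gripper touches nothing.

```bash
python3 -c "
from workcell import workorder; print(workorder.hand_in())"
```

```text
the job is handed in; nothing more can be done
None
```

I carried out all the steps in order and handed the job in at about 25 s on the robot's clock. The hand-in gives no verdict, so the results below are my own measurements.

- **Magnifier out:** I pinched the knob and swung it to about 1.75 rad, with about 24 N of side load on the gripper because my hinge estimate was a few mm off. I then let go.
- **Yellow case:** It was set down in the blue saucer, lying flat about 3 mm from the middle. I last measured it right after placing it and didn't look at it again.
- **Red case:** After release it was about 1 mm from the stage centre and within about 0.5° of square. In the last view it still looked square between the stops, but the lens covered most of it, so I did not measure it again.
- **Magnifier back:** It met its stop, with about 11 N of resistance felt there. After letting go it measured about −0.01 rad, and the gripper was clear and open.
- **Bystanders and saucers:** I saw no contact with the saucepan, storage box, bowl, spoon or saucers. I did not separately measure whether they moved.

No check failed. Different marks on the stage gave centres up to about 4 mm apart in x, from 0.523 to 0.527 m. I used 0.5245 m.

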